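# Draw the rolling pin out of a short-opening drawer

## Task

Pull the drawer of the low wooden unit out to its stop, then take out the rolling pin: it is longer than the opening, so tip its front end up over the drawer front and draw it out at a slant from under the unit's top, without forcing it against the unit. Finish with the whole pin held still in the gripper, up in the air, well above the top of the unit and touching nothing else. Leave the drawer open, the turner lying in it, and the jars undisturbed.

Things in the scene. Friction and masses are not known exactly. Their poses are not given: they have to be found in the camera images.
- unit: Fixed low wooden drawer unit on the counter, 410 deep, 320 wide, 130 high. Its top board is 16 thick: the space under it ends 114 above the counter. Origin at the centre of its underside; its x axis points from the open front (front face at x = -205) to the back, z up. The drawer comes out along -x. Its axes are also those of the drawer's points.
- drawer (a joint): How far the drawer is pulled out, in m: 0 shut, 0.22 at its stop, where the opening between the drawer front and the unit's front face is 220 mm long. Starts shut or up to 30 mm ajar. It runs stiffly (about 3 N) and stays where it is left.
- drawer_pull (a point): Middle of the drawer's dark steel bar handle: a level bar 120 long, 11 thick, 84 above the counter, 35 in front of the drawer front, with about 29 mm free between bar and front; its two thin feet are 51 either side of the middle.
- drawer_rim (a point): Middle of the upper inner edge of the drawer front (a board 16 thick, 316 wide), 104 above the counter. With the drawer at its stop this edge is 220 in front of the unit's front face.
- drawer_floor (a point): Centre of the drawer's floor inside, 18 above the counter. Inside the drawer is 380 long and 264 wide, its side walls 62 high. A partition 6 thick and 45 high runs lengthwise 47 to the +y side of this point: the wide lane with the pin (176 wide) is on the -y side, the narrow one with the turner on the +y side.
- pin: Wooden rolling pin, about 0.26 kg, loose, lying lengthwise on the drawer floor in the wide lane: 340 long, barrel 200 long and 42 in diameter, at each end a turned handle 70 long, at most 22 in diameter. Origin at the middle of its axis, its centre of mass; x runs along it towards the drawer back. It comes out with the drawer; at the stop 120 to 160 mm of its rear are still under the unit's top.
- pin_front (a point): Tip of the pin's handle nearer the drawer front, on the axis, 170 from the pin's origin.
- pin_rear (a point): Tip of the pin's other handle, nearer the drawer back, on the axis, 170 from the pin's origin.
- turner: Bystander: flat dark wooden turner, 295 long, 55 wide, 10 thick, lying lengthwise in the drawer's narrow lane. Origin at its underside, near the middle.
- spice_jar0: Bystander: small lidded jar, 44 in diameter, 95 high, standing on the rear half of the unit's top. Origin at the centre of its underside.
- spice_jar1: Bystander: second small lidded jar of the same size on the rear half of the unit's top. Origin at the centre of its underside.
- storage_jar: Bystander: amber glass jar with a steel lid, 90 in diameter, 130 high, standing on the counter to the robot's right of the drawer. Origin at the centre of its underside.

How it is judged:
By the outcome, as a careful person would: the job done as asked, in the order asked, and still so for the second after the job is handed in, while the arm keeps its last pose, push and grip.
It also fails if it takes over 61 s, if anything falls off the work surface, if the arm or the gripper's body presses on something with over 40 N, if the wrist force passes 120 N, or if a joint passes its speed limit or range.

## Robot

A 7-joint arm with a two-finger parallel gripper is mounted at the origin on the work surface. World frame = base frame: x ahead of the robot, y to its left, z up, the work surface at z = 0. Lengths are in m, angles in degrees, forces in N, time in s.
With the tool pointing down it reaches from about 0.425 to 0.875 m from the base axis. Payload 8.4 kg.
Tool frame: the origin (TCP) lies midway between the tips of the shut fingers; the grasp point (between the pads) lies 19 mm behind it (grip_point_offset is the distance from the TCP to the grasp point, in m); z points along the fingers, y is the line along which they close (so a half turn about z gives the same grasp; the last joint's range is limited). The gripper opens to 87 mm and grips with 3 to 60 N. Pads are 19 mm wide; open, the fingers measure 117 mm over their backs; the gripper's body (75 mm by 190 mm) begins 51 mm behind the grasp point.
Start: joints at [66.28, 19.091, 2.286, 83.961, -0.768, 76.965, -3.352], TCP at [0.201, -0.618, 0.223] pointing down, gripper open.
Joint ranges: [-147.57, 147.57], [-21.85, 119.76], [-74.77, 79.35], [14.55, 137.4], [-85.83, 265.84], [4.83, 119.75], [-152.11, 152.11]. Speed limits (degrees/s): [127.2, 127.2, 159.86, 159.86, 180, 180, 180].

## Interface

Orientations are given as [roll, pitch, yaw] about the fixed x, y, z axes, in that order (R = Rz(yaw) Ry(pitch) Rx(roll)).
In Python, from station import * gives the robot as it stands.
- The arm moves only by the shell command python3 -m handwheel 'ROWS' [OPENING]. ROWS is JSON, a list of rows, each a list of 6 numbers: the shift along the tool's x, y, z in mm, then the turn, a rotation vector about the tool's x, y, z in rad. In form: [[tx, ty, tz, ax, ay, az], ...]. A call has 1 to 10 rows; each row shifts and turns the commanded pose from where the row before left it, along the tool's axes as they then stand; what a row does not reach is not made up. A row lasts 1/8 s, in which the tool goes at most 62.5 mm and 10.7 degrees, less where a joint would pass 70% of its speed; a pose out of reach is approached as far as the arm can. A call is refused whole if a number of a shift passes 62.5 or a number of a turn 0.188, either way. A call with a gripper value outside its range is refused whole. OPENING is the closure, from 0 (fully open) to 1 (shut), set as the call begins (- or left out, the last holds). The fingers move at their own pace and stop on an object; the grip force is fixed at half the most. Time passes only in rows, so rows that do not move let the fingers close. It gives the time, the measured TCP pose, the force, the opening and the grip force at its end, in the units of the state.
- read_state(): the state, without advancing time (a new reading comes with each control period).
- grab_frame(name): name is "scene" or "top"; returns the picture (420x560x3 uint8, red, green, blue); there is no depth.
- camera_params(name): a dict with "intrinsics" (3x3 intrinsics, pixels), "pose" (4x4, takes a point from camera to world coordinates). Camera axes: x right, y down, z forward; pixel columns grow to the right and rows downward; lengths in m; the calibration is good to about 2 mm. A picture is of the moment at which its call begins. camera_params takes no time and is no camera call.
- job_done(): hands the job in; it is judged then, once.
The state is a dict: "clock": time; "qpos": joint angles; "joint_velocities": joint speeds; "effort": joint torques, N m; "eef_pos": TCP position; "ee_rot": TCP orientation; "force": force on the tool from outside, world axes, zero at the start; "moment": the same for the moment, N m; "finger_gap": finger opening in m; "finger_force": force on a finger pad.
Only numpy, scipy, OpenCV 4.12 (cv2) and the standard library are available. Lean on these libraries where they do the work, as an engineer would, in place of code of your own. Each camera call takes 0.05 s, during which the arm holds its last target. There are 200 camera calls.

## Working session

There is one attempt and no reset: what is moved stays moved. The work goes in short steps, Python scripts to look and compute and a shell command to move; the robot and the scene stay as the last step left them, time stands still between calls to the robot, and variables do not carry over. Pictures are saved under pics/ and viewed, at most 10 in all, crops included, and the job is handed in when it is done.

```bash
mkdir -p pics; ls; python3 - <<'E'
from station import *
import cv2,numpy as np
for n in("scene","top"):
    cv2.imwrite(f"pics/{n}0.png",grab_frame(n)[:,:,::-1]); p=camera_params(n); print(n,np.round(p["intrinsics"],1).tolist(),np.round(p["pose"],3).tolist())
print(read_state())
E
```

```text
pics
scene [[456.3, 0.0, 285.1], [0.0, 456.3, 213.3], [0.0, 0.0, 1.0]] [[0.788, 0.507, -0.349, 0.963], [0.616, -0.647, 0.449, -0.453], [0.002, -0.569, -0.822, 1.002], [0.0, 0.0, 0.0, 1.0]]
top [[389.1, 0.0, 277.9], [0.0, 389.1, 207.5], [0.0, 0.0, 1.0]] [[-0.027, -0.997, 0.068, 0.494], [-1.0, 0.027, -0.007, 0.078], [0.005, -0.068, -0.998, 1.292], [0.0, 0.0, 0.0, 1.0]]
{'clock': 0.1, 'qpos': array([66.27958498, 19.1264861 ,  2.28530412, 84.007191  , -0.76747634,
       76.96472285, -3.3529947 ]), 'joint_velocities': array([-0.04726437, -0.13217541, -0.02637761, -0.10131648,  0.01494929,
       -0.10189856,  0.01023783]), 'effort': array([ 3.72114242e-03, -6.57809329e+01,  1.33968819e+00, -4.04711044e+01,
       -5.98282157e-02,  4.08089301e-02, -2.12561650e-05]), 'eef_pos': array([ 0.20108932, -0.61766072,  0.22175195]), 'ee_rot': array([-1.79917059e+02,  6.02835384e-03,  1.80339513e+01]), 'force': array([ 1.4774407 ,  0.33469963, -0.06764153]), 'moment': array([0.01266203, 0.07523055, 0.01614896]), 'finger_force': 0.0, 'finger_gap': 0.08698618874135873}
```

View pics/scene0.png

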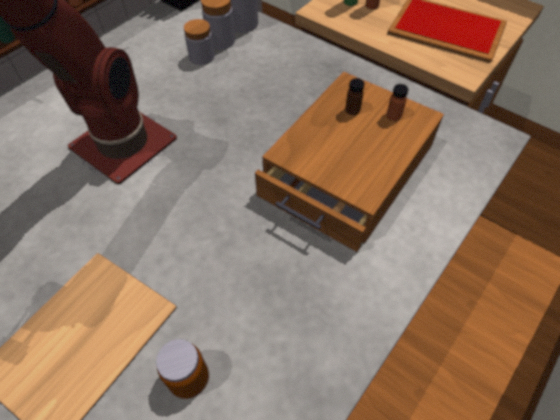

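View pics/top0.png

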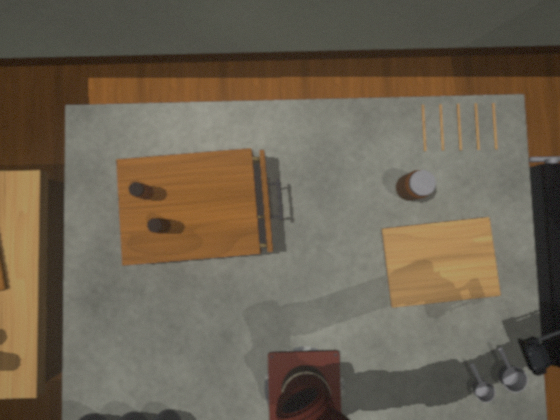

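The top view shows the unit with its open front facing image right (world -y): top corners near (117,160), (252,150), (260,255), (123,264), and the handle near (291,202). The drawer is slightly ajar.

```bash
cat > h.py <<'E'
from station import *
import cv2,numpy as np
from scipy.spatial.transform import Rotation as R
def ray(n,u,v,z):
    p=camera_params(n);K=np.array(p["intrinsics"]);T=np.array(p["pose"])
    d=T[:3,:3]@np.linalg.solve(K,[u,v,1]);o=T[:3,3];return o+d*(z-o[2])/d[2]
def proj(n,X):
    p=camera_params(n);K=np.array(p["intrinsics"]);T=np.array(p["pose"])
    c=np.linalg.inv(T)@np.append(X,1);q=K@c[:3];return q[:2]/q[2]
def snap(n,f,box,s):
    im=grab_frame(n)[:,:,::-1];x0,y0,x1,y1=box
    cv2.imwrite(f,cv2.resize(im[y0:y1,x0:x1],None,fx=s,fy=s,interpolation=cv2.INTER_CUBIC))
E
python3 - <<'E'
from h import *
im=cv2.imread("pics/top0.png")[140:275,105:305]
cv2.imwrite("pics/top0c.png",cv2.resize(im,None,fx=4,fy=4,interpolation=cv2.INTER_CUBIC))
E
```

```text
(no output)
```

View pics/top0c.png

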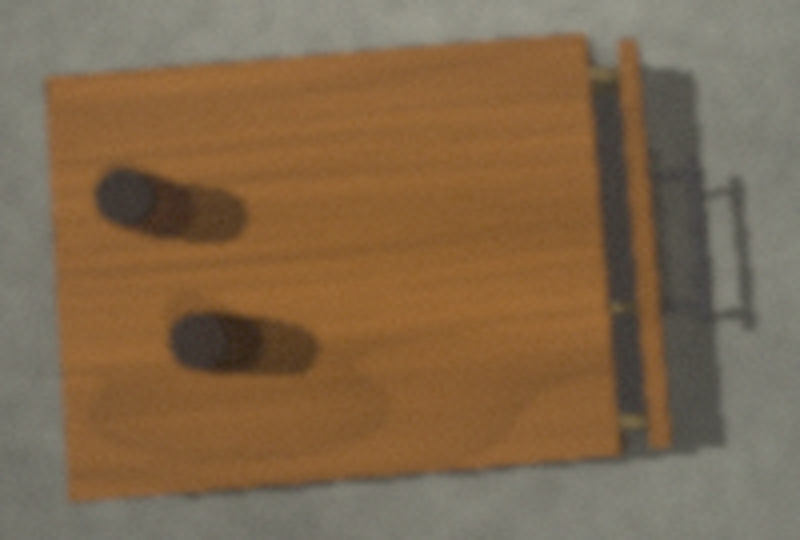

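The crop shows top-board corners (46,77), (586,36), (620,455), (70,500). The front board's upper edge runs from (628,40) to (660,447). The bar seen at (743,250) is likely the handle's shadow, so I check it against geometry.

```bash
python3 - <<'E'
from h import *
c=lambda u,v,z:ray("top",105+u/4-.375,140+v/4-.375,z)
P=[c(*p,.130) for p in[(46,77),(586,36),(620,455),(70,500)]]
for p in P: print(p.round(4))
print("len",[np.linalg.norm(P[i]-P[(i+1)%4]).round(4) for i in range(4)])
ctr=sum(P)/4; ex=(P[0]+P[3]-P[1]-P[2])/2; ey=(P[0]+P[1]-P[2]-P[3])/2
yaw=np.degrees(np.arctan2(ex[1],ex[0])); y2=np.degrees(np.arctan2(ey[1],ey[0]))
# ey should be +-90 from ex
print("ctr",ctr,yaw,y2)
a=np.radians((yaw+y2+ (90 if y2<yaw else -90))/2); print(np.degrees(a))
U=np.array([np.cos(a),np.sin(a),0]);V=np.array([-U[1],U[0],0])
for nm,u,v,z in[("rimouter",620,42,.104),("rimouter_r",669,447,.104),("rim_out0",638,42,.104),("inner_r",648,447,.104),("bar",743,250,.084),("barshadow",743,250,0.0)]:
    p=c(u,v,z);d=p-ctr;print(nm,p.round(4),"unit xy",(d@U).round(4),(d@V).round(4))
for dr in(0.02,.025,.03):
  for yy in(-.06,0,.06):
    b=ctr+U*(-.205-dr-.016-.035)+V*yy;b[2]=.084;print(dr,yy,proj("top",b),(proj("top",b)-[105,140])*4, "scene",proj("scene",b))
E
```

```text
[0.732  0.5538 0.13  ]
[0.7528 0.1467 0.13  ]
[0.4373 0.1285 0.13  ]
[0.4153 0.5357 0.13  ]
len [np.float64(0.4076), np.float64(0.316), np.float64(0.4078), np.float64(0.3173)]
ctr [0.58437027 0.34115475 0.13      ] 93.00911517295755 3.2887612438414733
93.14893820839951
rimouter [0.7532 0.1221 0.104 ] unit xy -0.228 -0.1566
rimouter_r [0.4411 0.0923 0.104 ] unit xy -0.2406 0.1567
rim_out0 [0.7529 0.1082 0.104 ] unit xy -0.2419 -0.1555
inner_r [0.4415 0.1082 0.104 ] unit xy -0.2247 0.1554
bar [0.5912 0.031  0.084 ] unit xy -0.3101 0.0102
barshadow [0.598  0.0277 0.    ] unit xy -0.3137 0.0036
0.02 -0.06 [277.62586194 180.69102569] [690.50344776 162.76410274] scene [318.62586547 226.00376666]
0.02 0 [279.19943952 199.7520021 ] [696.7977581  239.00800838] scene [297.89087453 214.22057351]
0.02 0.06 [280.78353478 218.94038057] [703.13413911 315.7615223 ] scene [277.8670494  202.84151866]
0.025 -0.06 [279.21997362 180.56220174] [696.87989449 162.24880694] scene [317.50454732 227.43820554]
0.025 0 [280.79879394 199.62194048] [703.19517576 238.48776191] scene [296.74558792 215.60516915]
0.025 0.06 [282.38816652 218.80906759] [709.55266609 315.23627038] scene [276.70008691 204.17881882]
0.03 -0.06 [280.81395051 180.43338868] [703.25580203 161.73355471] scene [316.37842213 228.8787938 ]
0.03 0 [282.39801267 199.49188989] [709.59205067 237.96755958] scene [295.59547753 216.9955965 ]
0.03 0.06 [283.99266167 218.67776579] [715.9706467  314.71106317] scene [275.52829399 205.52165449]
```

```bash
cat >> h.py <<'E'
ctr=np.array([.58437,.34115,0]);A=93.15;U=np.array([np.cos(np.radians(A)),np.sin(np.radians(A)),0]);V=np.array([-U[1],U[0],0])
def w(x,y,z): return ctr+U*x+V*y+np.array([0,0,z])
def unit(p): d=np.array(p)-ctr;return np.array([d@U,d@V,d[2]]).round(4)
def st(): s=read_state();return s,np.array(s["eef_pos"]),R.from_euler("xyz",s["ee_rot"],degrees=True)
def go(pos,rot):
    s,p,r=st(); 
    if not isinstance(rot,R): rot=R.from_euler("xyz",rot,degrees=True)
    print("shift mm (tool)",(r.inv().apply(pos-p)*1000).round(1),"turn after",(r.inv()*rot).as_rotvec().round(3),"unit pos",unit(p),"rpy",np.round(s["ee_rot"],1))
E
python3 - <<'E'
from h import *
print("jar",ray("top",423,183,.13),ray("top",423,183,.10)); b=w(-.2775,0,.084);print(b)
go(b+[0,0,.1],[180,0,3.15])
E
```

```text
jar [ 0.63464072 -0.36816885  0.13      ] [ 0.63828378 -0.37969311  0.1       ]
[0.59961867 0.06406928 0.084     ]
shift mm (tool) [ 590.  -524.8   38.4] turn after [-0.001  0.     0.26 ] unit pos [-0.9363  0.4354  0.2218] rpy [-179.9    0.    18. ]
```

```bash
python3 -m handwheel '[[29,-26,0,0,0,0],[29,-26,0,0,0,0],[29,-26,0,0,0,0],[29,-26,0,0,0,0],[29,-26,0,0,0,0],[29,-26,0,0,0,0],[29,-26,0,0,0,0],[29,-26,0,0,0,0],[29,-26,0,0,0,0],[29,-26,0,0,0,0]]' 0.70
python3 -m handwheel '[[29,-26,0,0,0,0],[29,-26,0,0,0,0],[29,-26,0,0,0,0],[29,-26,0,0,0,0],[29,-26,0,0,0,0],[29,-26,0,0,0,0],[29,-26,0,0,0,0],[29,-26,0,0,0,0],[0,0,0,0,0,0.13],[0,0,0,0,0,0.13]]'
python3 - <<'E'
from h import *
go(w(-.2775,0,.184),[180,0,3.15]);print(read_state()["qpos"])
E
```

```text
clock: 1.35
eef_pos: [0.3968, -0.2797, 0.2223]
ee_rot: [-180.0, 0.0, 18.0]
force: [-0.1, 0.8, -0.2]
finger_gap: 0.026
finger_force: 0.0
clock: 2.6
eef_pos: [0.5526, -0.0108, 0.222]
ee_rot: [-180.0, 0.1, 3.0]
force: [-0.1, -0.5, 0.3]
finger_gap: 0.026
finger_force: 0.0
shift mm (tool) [ 50.9 -72.3  38. ] turn after [-0.     0.001 -0.003] unit pos [-0.3497  0.0511  0.222 ] rpy [-1.8e+02  1.0e-01  3.0e+00]
[ 22.47748687   9.99599075 -29.07537661  96.40326491   4.98541159
  74.9545848  -94.56549781]
```

```bash
python3 -m handwheel '[[25,-36,19,0,0,0],[26,-36,19,0,0,0],[0,0,25,0,0,0],[0,0,25,0,0,0],[0,0,0,0,0,0]]'
python3 - <<'E'
from h import *
go(w(-.2775,0,.065),[180,0,3.15]);snap("scene","pics/s1.png",(220,120,400,255),4)
for z in(.134,.065): print(((proj("scene",w(-.2775,0,z))-[220,120])*4).round())
E
```

```text
clock: 3.22
eef_pos: [0.5981, 0.063, 0.1324]
ee_rot: [-180.0, 0.3, 3.1]
force: [-0.1, -0.2, 0.8]
finger_gap: 0.026
finger_force: 0.0
shift mm (tool) [ 1.8 -1.  67.4] turn after [-0.     0.004 -0.   ] unit pos [-0.2785  0.0016  0.1324] rpy [-180.     0.3    3.1]
[312. 330.]
[309. 396.]
```

View pics/s1.png

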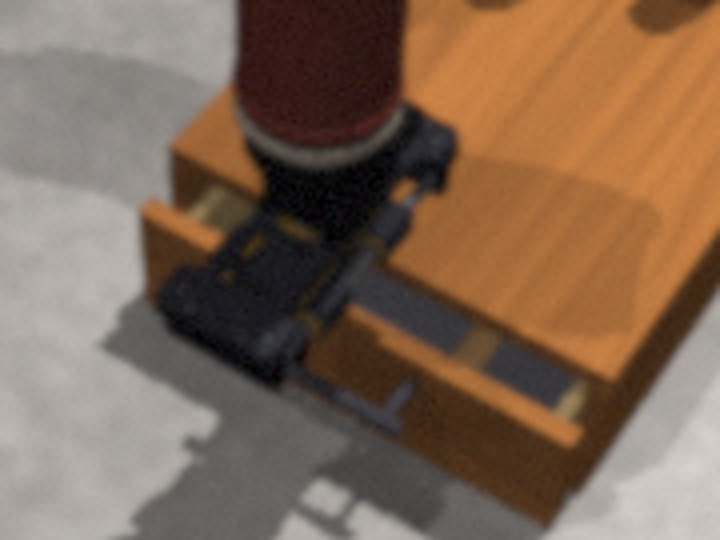

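The handle's bar end shows at crop (400,427), against a predicted (393,426), so the handle estimate is good. I descend with TCP at z = 0.070 so the gripper body stays clear of the unit's top.

```bash
python3 -m handwheel '[[0,0,15,0,0,0],[0,0,16,0,0,0],[0,0,16,0,0,0],[0,0,15,0,0,0],[0,0,0,0,0,0]]'
python3 -m handwheel '[[0,0,0,0,0,0],[0,0,0,0,0,0],[0,0,0,0,0,0],[0,0,0,0,0,0]]' 1
python3 - <<'E'
from h import *
go(w(-.476,0,.070),[180,0,3.15])
E
```

```text
clock: 3.9
eef_pos: [0.5987, 0.0631, 0.0709]
ee_rot: [-180.0, 0.2, 3.1]
force: [-0.9, 0.5, 0.8]
finger_gap: 0.0262
finger_force: 0.0
clock: 4.4
eef_pos: [0.6001, 0.0635, 0.0732]
ee_rot: [-180.0, -0.1, 3.1]
force: [-0.3, 1.4, 3.6]
finger_gap: 0.0102
finger_force: 30.0
shift mm (tool) [ -0.5 197.9   3.2] turn after [-0.    -0.001 -0.   ] unit pos [-0.2781 -0.0005  0.0732] rpy [-1.8e+02 -1.0e-01  3.1e+00]
```

```bash
python3 -m handwheel '[[0,10,0,0,0,0],[0,20,0,0,0,0],[0,22,0,0,0,0],[0,22,0,0,0,0],[0,22,0,0,0,0],[0,22,0,0,0,0],[0,22,0,0,0,0],[0,22,0,0,0,0],[0,20,0,0,0,0],[0,10,0,0,0,0]]'
python3 -m handwheel '[[0,4,0,0,0,0],[0,4,0,0,0,0],[0,2,0,0,0,0],[0,0,0,0,0,0]]'
python3 -c "
from h import *
go(w(-.476,0,.070),[180,0,3.15])"
```

```text
clock: 5.65
eef_pos: [0.6115, -0.1304, 0.0732]
ee_rot: [180.0, -0.2, 3.1]
force: [5.8, 3.6, 2.7]
finger_gap: 0.0101
finger_force: 30.0
clock: 6.15
eef_pos: [0.6118, -0.1342, 0.0732]
ee_rot: [-179.7, -0.1, 3.3]
force: [2.2, 13.8, 4.8]
finger_gap: 0.01
finger_force: 30.0
shift mm (tool) [-1.2 -0.1  3.2] turn after [-0.005 -0.002  0.003] unit pos [-0.4762 -0.0012  0.0732] rpy [-1.797e+02 -1.000e-01  3.300e+00]
```

```bash
python3 -m handwheel '[[0,-4,0,0,0,0],[0,-3,0,0,0,0],[0,0,0,0,0,0]]'
python3 -m handwheel '[[0,0,0,0,0,0],[0,0,0,0,0,0],[0,0,0,0,0,0],[0,0,-20,0,0,0],[0,0,-40,0,0,0],[0,0,-40,0,0,0],[0,0,-40,0,0,0],[0,0,-30,0,0,0]]' 0.7
python3 -m handwheel '[[-30,35,0,0,0,0],[-30,35,0,0,0,0],[-30,35,0,0,0,0],[-30,35,0,0,0,0],[0,0,0,0,0,0]]' 0.2
python3 - <<'E'
from h import *
snap("top","pics/t2.png",(180,140,360,275),4)
s,p,r=st();print(unit(p),s["qpos"])
E
```

```text
clock: 6.52
eef_pos: [0.6117, -0.1328, 0.0732]
ee_rot: [179.9, -0.2, 3.1]
force: [5.6, -0.2, 0.7]
finger_gap: 0.01
finger_force: 30.0
clock: 7.52
eef_pos: [0.6107, -0.1313, 0.2463]
ee_rot: [180.0, -0.2, 3.2]
force: [-0.3, -0.3, -0.8]
finger_gap: 0.0262
finger_force: 0.0
clock: 8.15
eef_pos: [0.4957, -0.2818, 0.2441]
ee_rot: [179.9, 0.0, 2.8]
force: [0.2, 0.4, -0.6]
finger_gap: 0.0662
finger_force: 0.0
[-0.6148  0.121   0.2441] [ 44.02580702  10.61385294 -21.91814532  92.61877158   4.07475605
  77.47403321 -65.48416314]
```

View pics/t2.png

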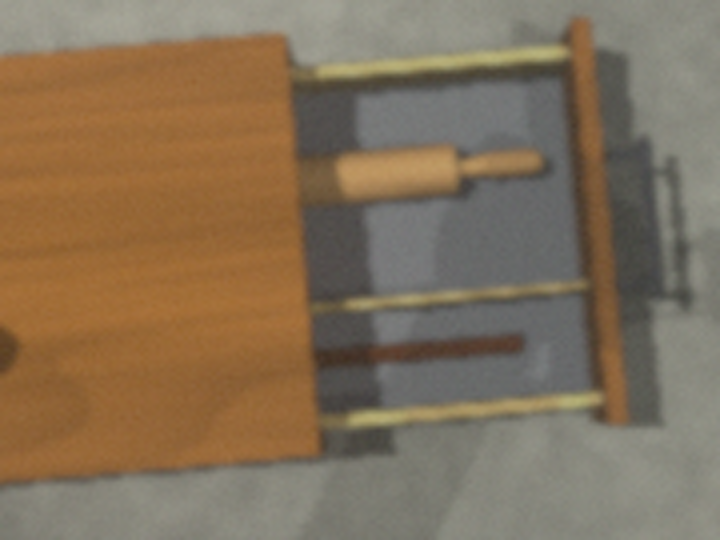

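The drawer is fully out. The pin's front tip is at crop (548,162), its barrel shoulder at (461,169) spanning rows 146–192, and it enters under the top at about (303,181). The turner lies in the other lane near (420,350).

```bash
python3 - <<'E'
from h import *
c=lambda u,v,z:unit(ray("top",180+u/4-.375,140+v/4-.375,z))
for n,u,v,z in[("rim in l",568,20,.104),("rim in r",603,420,.104),("tip",548,162,.039),("shoulder",461,169,.039),("b1",461,146,.039),("b2",461,192,.039),("c303",303,181,.039),("c345",345,175,.039),("edge345a",345,153,.039),("edge345b",345,199,.039),("part",450,294,.06),("unit front",300,180,.13)]: print(n,c(u,v,z))
E
```

```text
rim in l [-0.4206 -0.1583  0.104 ]
rim in r [-0.4196  0.151   0.104 ]
tip [-0.4029 -0.0577  0.039 ]
shoulder [-0.3321 -0.0578  0.039 ]
b1 [-0.3337 -0.0765  0.039 ]
b2 [-0.3305 -0.0391  0.039 ]
c303 [-0.2037 -0.0584  0.039 ]
c345 [-0.238  -0.0605  0.039 ]
edge345a [-0.2394 -0.0784  0.039 ]
edge345b [-0.2365 -0.041   0.039 ]
part [-0.3137  0.0437  0.06  ]
unit front [-0.2055 -0.0475  0.13  ]
```

```bash
cat >> h.py <<'E'
Z=np.array([0,0,1.])
def rot(lean): # lean>0: gripper top toward -U (front)
    a=np.radians(lean);s,c=np.sin(a),np.cos(a)
    return R.from_matrix(np.array([-c*U-s*Z,V,s*U-c*Z]).T)
def tcp(g,lean,back=0): return g+rot(lean).apply([0,0,.019-back])
E
python3 - <<'E'
from h import *
go(tcp(w(-.28,-.0585,.046),15,.17),rot(15))
E
```

```text
shift mm (tool) [ 178.5 -296.4   52. ] turn after [ 0.205 -0.207  1.558] unit pos [-0.6148  0.121   0.2441] rpy [ 1.799e+02 -1.000e-01  2.900e+00]
```

```bash
python3 -m handwheel '[[22,-37,6,0,0,0],[22,-37,6,0,0,0],[22,-37,6,0,0,0],[22,-37,6,0,0,0],[22,-37,6,0,0,0],[22,-37,6,0,0,0],[22,-37,6,0,0,0],[22,-37,6,0,0,0],[0,0,0,0.023,-0.023,0.173],[0,0,0,0.023,-0.023,0.173]]' 0.2
python3 -m handwheel '[[0,0,0,0.023,-0.023,0.173],[0,0,0,0.023,-0.023,0.173],[0,0,0,0.023,-0.023,0.173],[0,0,0,0.023,-0.023,0.173],[0,0,0,0.023,-0.023,0.173],[0,0,0,0.023,-0.023,0.173],[0,0,0,0.023,-0.023,0.173],[0,0,0,0,0,0]]'
python3 - <<'E'
from h import *
go(tcp(w(-.28,-.0585,.046),15,.10),rot(15));print(read_state()["qpos"].round())
E
```

```text
clock: 9.45
eef_pos: [0.6579, 0.0305, 0.1953]
ee_rot: [-177.8, 3.1, -16.7]
force: [-0.1, -0.6, -0.2]
finger_gap: 0.0696
finger_force: 0.0
clock: 10.45
eef_pos: [0.6509, 0.0283, 0.1776]
ee_rot: [179.5, 13.4, -72.0]
force: [-0.7, 1.0, 0.1]
finger_gap: 0.0695
finger_force: 0.0
shift mm (tool) [  0.6 -13.3  54.6] turn after [ 0.073 -0.029  0.252] unit pos [-0.316  -0.0492  0.1776] rpy [179.5  13.4 -72. ]
[ -14.   25.   20.   84.  -21.   79. -152.]
```

Joint 7 hit its limit, so the other half-turn (yaw 93) is the right one. I'll turn back.

```bash
sed -i 's/np.array(\[-c\*U-s\*Z,V,s\*U-c\*Z\])/np.array([c*U+s*Z,-V,s*U-c*Z])/' h.py
python3 - <<'E'
from h import *
s,p,r=st();print(s["qpos"].round());go(tcp(w(-.28,-.0585,.046),15,.10),rot(15))
E
```

```text
[ -14.   25.   20.   84.  -21.   79. -152.]
shift mm (tool) [  0.6 -13.3  54.6] turn after [ 0.042  0.106 -2.887] unit pos [-0.316  -0.0492  0.1776] rpy [179.5  13.4 -72. ]
```

```bash
python3 -m handwheel '[[0,0,-3,0.003,0.007,-0.18],[0,0,-3,0.003,0.007,-0.18],[0,0,0,0.003,0.007,-0.18],[0,0,0,0.003,0.007,-0.18],[0,0,0,0.003,0.007,-0.18],[0,0,0,0.003,0.007,-0.18],[0,0,0,0.003,0.007,-0.18],[0,0,0,0.003,0.007,-0.18],[0,0,0,0.003,0.007,-0.18],[0,0,0,0.003,0.007,-0.18]]'
python3 -m handwheel '[[0,0,0,0.003,0.007,-0.18],[0,0,0,0.003,0.007,-0.18],[0,0,0,0.003,0.007,-0.18],[0,0,0,0.003,0.007,-0.18],[0,0,0,0.003,0.007,-0.18],[0,0,0,0.003,0.007,-0.18],[0,0,0,0,0,0]]'
python3 - <<'E'
from h import *
go(tcp(w(-.28,-.0585,.046),15,.10),rot(15));print(read_state()["qpos"].round())
E
```

```text
clock: 11.7
eef_pos: [0.6516, 0.0276, 0.1844]
ee_rot: [-168.5, -6.1, 30.7]
force: [0.4, 0.1, 0.1]
finger_gap: 0.0698
finger_force: 0.0
clock: 12.58
eef_pos: [0.6517, 0.0268, 0.1843]
ee_rot: [179.8, -15.4, 92.7]
force: [-0.3, -0.4, -0.8]
finger_gap: 0.0698
finger_force: 0.0
shift mm (tool) [ 0.1  8.2 62.4] turn after [ 0.006 -0.008 -0.007] unit pos [-0.3176 -0.0499  0.1843] rpy [179.8 -15.4  92.7]
[  8.  22.  -7.  86. -13.  73.   8.]
```

```bash
python3 -m handwheel '[[0,4,30,0,0,-0.004],[0,4,32,0.005,-0.007,-0.003],[0,0,25,0,0,0],[0,0,20,0,0,0],[0,0,0,0,0,0]]'
python3 - <<'E'
from h import *
go(tcp(w(-.28,-.0585,.046),15),rot(15))
snap("top","pics/t3.png",(180,140,360,275),4)
E
```

```text
clock: 13.2
eef_pos: [0.6571, 0.055, 0.0788]
ee_rot: [-179.8, -15.0, 92.9]
force: [-0.7, -1.1, 0.6]
finger_gap: 0.0699
finger_force: 0.0
shift mm (tool) [ 0.9  1.7 53.2] turn after [-0.003 -0.    -0.003] unit pos [-0.2898 -0.0569  0.0788] rpy [-179.8  -15.    92.9]
```

View pics/t3.png

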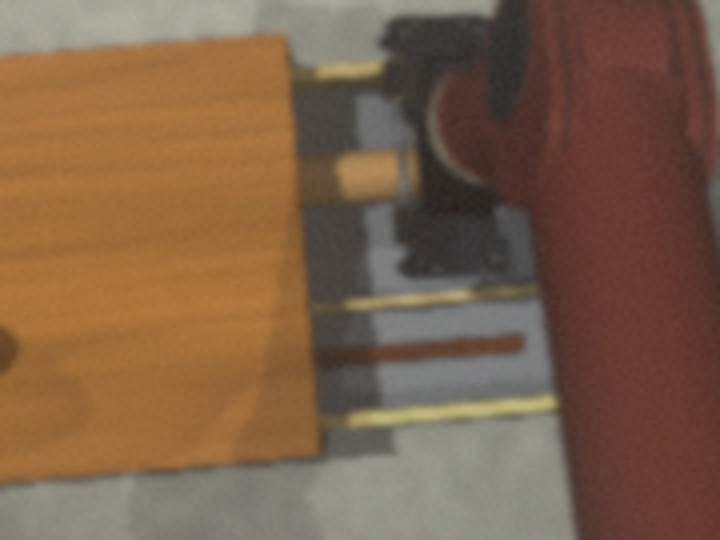

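The pin, around (370,175), is centred under the gripper and there is plenty of room to the unit's front. I'll lower and close.

```bash
python3 -m handwheel '[[0,1,15,0,0,0],[0,1,15,0,0,0],[0,0,13,0,0,0],[0,0,9,0,0,0],[0,0,0,0,0,0]]'
python3 -m handwheel '[[0,0,0,0,0,0],[0,0,0,0,0,0],[0,0,0,0,0,0],[0,0,0,0,0,0],[0,0,0,0,0,0]]' 1
python3 - <<'E'
from h import *
s,p,r=st();g=p-r.apply([0,0,.019]);print(unit(p),"grasp",unit(g))
# plan: rotate about pin rear point: rear tip axis at unit (-.063,.,.039) now; shift it down to .033, turn th
rr=r
rear=w(-.063,-.0585,.039)
for th in(0,6,12,18):
    Rt=R.from_rotvec(-V*np.radians(-th)) # sign checked below
    q=R.from_rotvec(V*np.radians(th))
    piv=rear
    print(th,unit(piv+q.apply(p-piv)),unit(piv+q.apply(w(-.403,-.0585,.039)-piv)))
E
```

```text
clock: 13.88
eef_pos: [0.6586, 0.0677, 0.0287]
ee_rot: [-179.8, -15.0, 93.0]
force: [0.1, -0.3, 1.0]
finger_gap: 0.0693
finger_force: 0.0
clock: 14.5
eef_pos: [0.6594, 0.0674, 0.0299]
ee_rot: [-179.9, -15.0, 93.0]
force: [-0.8, -0.5, 1.7]
finger_gap: 0.0411
finger_force: 30.0
[-0.2775 -0.0598  0.0299] grasp [-0.2824 -0.0598  0.0483]
0 [-0.2775 -0.0598  0.0299] [-0.403  -0.0585  0.039 ]
6 [-0.2773 -0.0598  0.0524] [-0.4011 -0.0585  0.0745]
12 [-0.2747 -0.0598  0.0747] [-0.3956 -0.0585  0.1097]
18 [-0.2698 -0.0598  0.0966] [-0.3864 -0.0585  0.1441]
```

```bash
python3 - <<'E'
from h import *
s,p,r=st();rear=w(-.063,-.0585,.039)
pp,rp=p,r
for i in range(1,8):
    th=17*i/7;q=R.from_rotvec(V*np.radians(th));pn=rear+q.apply(p-rear)-Z*.005*i/7;rn=q*r
    print((rp.inv().apply(pn-pp)*1000).round(1),(rp.inv()*rn).as_rotvec().round(4),unit(pn));pp,rp=pn,rn
E
```

```text
[ 2.  -0.  -8.1] [-0.0001 -0.0424  0.    ] [-0.2777 -0.0598  0.0383]
[ 2.  -0.  -8.1] [-0.0001 -0.0424  0.    ] [-0.2775 -0.0598  0.0467]
[ 2.  -0.  -8.1] [-0.0001 -0.0424  0.    ] [-0.2769 -0.0598  0.055 ]
[ 2.1 -0.  -8.1] [-0.0001 -0.0424  0.    ] [-0.276  -0.0598  0.0634]
[ 2.1 -0.  -8.1] [-0.0001 -0.0424  0.    ] [-0.2746 -0.0598  0.0716]
[ 2.1 -0.  -8.1] [-0.0001 -0.0424  0.    ] [-0.2729 -0.0598  0.0799]
[ 2.2 -0.  -8.1] [-0.0001 -0.0424  0.    ] [-0.2708 -0.0598  0.088 ]
```

```bash
python3 -m handwheel '[[1,0,-4,0,-0.021,0],[1,0,-4,0,-0.021,0],[1,0,-4,0,-0.021,0],[1,0,-4,0,-0.021,0],[1,0,-4,0,-0.021,0],[1,0,-4,0,-0.021,0],[1,0,-4,0,-0.021,0],[0,0,0,0,0,0]]'
python3 -m handwheel '[[1,0,-4,0,-0.021,0],[1,0,-4,0,-0.021,0],[1,0,-4,0,-0.021,0],[1,0,-4,0,-0.021,0],[1,0,-4,0,-0.021,0],[1,0,-4,0,-0.021,0],[1,0,-4,0,-0.021,0],[0,0,0,0,0,0]]'
python3 - <<'E'
from h import *
s,p,r=st();print(unit(p),s["moment"].round(2))
im=grab_frame("scene")[:,:,::-1][110:290,180:420];cv2.imwrite("pics/s4.png",cv2.resize(im,None,fx=3.3,fy=3.3,interpolation=cv2.INTER_CUBIC))
for q in [(-.388,-.0585,.133),(-.37+.185,-.0585,.08)]: print(((proj("scene",w(*q))-[180,110])*3.3).round())
E
```

```text
clock: 15.5
eef_pos: [0.6595, 0.0698, 0.059]
ee_rot: [-180.0, -6.5, 93.1]
force: [-0.6, -0.4, -2.4]
finger_gap: 0.0412
finger_force: 30.0
clock: 16.5
eef_pos: [0.6591, 0.0754, 0.0871]
ee_rot: [-180.0, 1.9, 93.1]
force: [0.0, 0.4, -1.5]
finger_gap: 0.0412
finger_force: 30.0
[-0.2695 -0.06    0.0871] [-0.05 -0.08 -0.03]
[370. 457.]
[520. 302.]
```

View pics/s4.png

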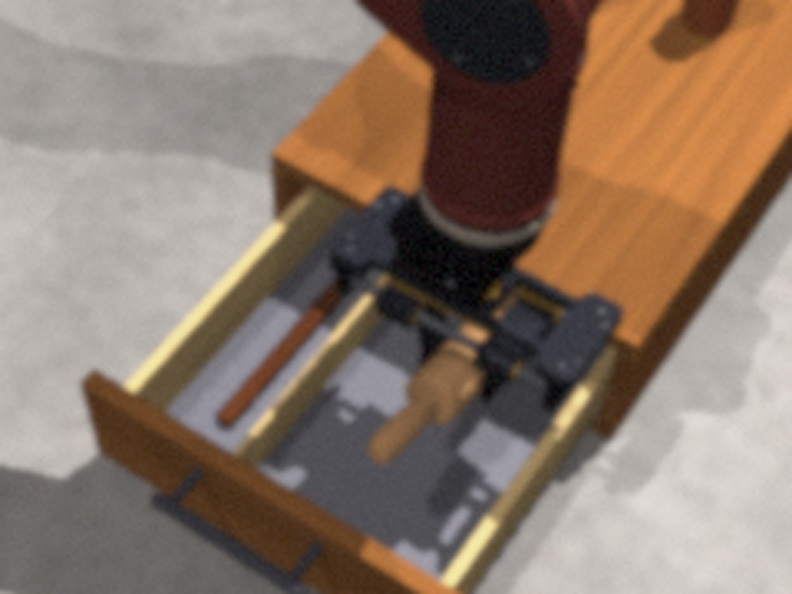

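The front tip shows at crop (380,455), against a predicted (370,457), so the pin tilted with the gripper without slipping. The front is now above the rim. Next I draw it out along its own axis.

```bash
python3 -m handwheel '[[-5,0,-1.5,0,0,0],[-9.6,0,-2.7,0,0,0],[-9.6,0,-2.7,0,0,0],[-9.6,0,-2.7,0,0,0],[-9.6,0,-2.7,0,0,0],[-9.6,0,-2.7,0,0,0],[0,0,0,0,0,0]]'
python3 - <<'E'
from h import *
s,p,r=st();print(unit(p),s["moment"].round(2))
im=grab_frame("scene")[:,:,::-1][110:290,180:420];cv2.imwrite("pics/s5.png",cv2.resize(im,None,fx=3.3,fy=3.3,interpolation=cv2.INTER_CUBIC))
t=np.radians(16.9);g=p-Z*.019
# front tip & rear tip by rigid carry: pin point at .1206 ahead of grasp, 9mm below
for L in(-.1206,.2194): 
    X=g+U*L*np.cos(t)-Z*(L*np.sin(t)+.009);print(unit(X),((proj("scene",X)-[180,110])*3.3).round())
E
```

```text
clock: 17.42
eef_pos: [0.662, 0.0205, 0.1039]
ee_rot: [-180.0, 1.9, 92.9]
force: [-0.7, 0.2, -1.4]
finger_gap: 0.0411
finger_force: 30.0
[-0.3244 -0.0599  0.1039] [-0.02 -0.02  0.02]
[-0.4398 -0.0599  0.1109] [327. 531.]
[-0.1145 -0.0599  0.0121] [558. 295.]
```

View pics/s5.png

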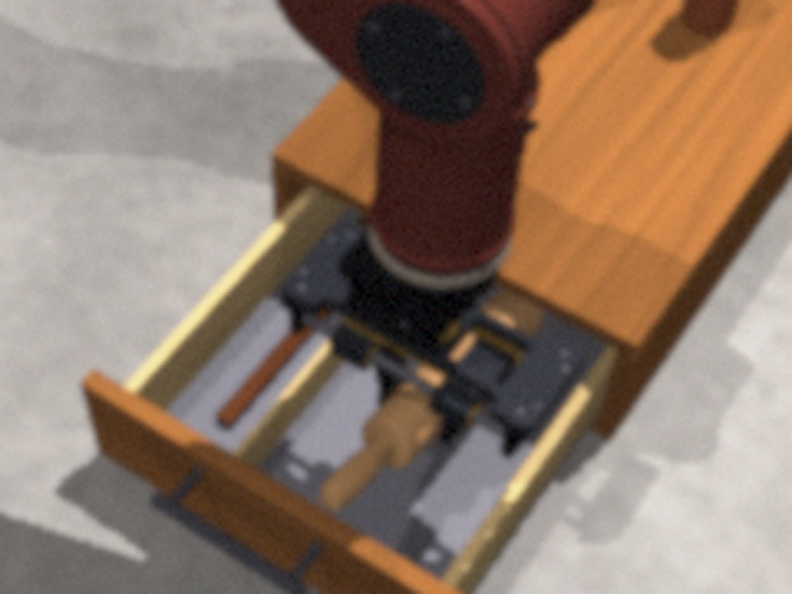

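The tip shows at (333,498). With the grasp-height sign corrected in my check it should be (327,500), so the pin is still rigid in the grip. The tip is above the rim at z ≈ 0.149. I continue out along the axis.

```bash
python3 -m handwheel '[[-9.6,0,-2.8,0,0,0],[-9.6,0,-2.8,0,0,0],[-9.6,0,-2.8,0,0,0],[-9.6,0,-2.8,0,0,0],[-9.6,0,-2.8,0,0,0],[-9.6,0,-2.8,0,0,0],[-9.6,0,-2.8,0,0,0],[-9.6,0,-2.8,0,0,0],[-9.6,0,-2.8,0,0,0],[-9.6,0,-2.8,0,0,0]]'
python3 -m handwheel '[[-9.6,0,-4,0,0,0],[-9.6,0,-4,0,0,0],[-9.6,0,-4,0,0,0],[0,0,0,0,0,0]]'
python3 - <<'E'
from h import *
s,p,r=st();print(unit(p),s["moment"].round(2),s["qpos"].round())
t=np.radians(16.9);g=p+Z*.019
for L in(-.1206,.2194): 
    X=g+U*L*np.cos(t)-Z*(L*np.sin(t)+.009);print(unit(X),X.round(3),proj("scene",X).round(),proj("top",X).round())
cv2.imwrite("pics/s6.png",grab_frame("scene")[:,:,::-1])
E
```

```text
clock: 18.73
eef_pos: [0.6668, -0.0736, 0.1348]
ee_rot: [-179.9, 1.9, 93.0]
force: [1.0, 0.4, -1.9]
finger_gap: 0.0414
finger_force: 30.0
clock: 19.23
eef_pos: [0.6684, -0.1027, 0.148]
ee_rot: [-180.0, 1.9, 92.9]
force: [0.1, -0.4, -2.0]
finger_gap: 0.0415
finger_force: 30.0
[-0.4478 -0.0596  0.148 ] [-0.03 -0.11 -0.02] [ 3. 24.  1. 86.  2. 70.  6.]
[-0.5632 -0.0596  0.1931] [ 0.675 -0.218  0.193] [241. 298.] [378. 168.]
[-0.2379 -0.0596  0.0943] [0.657 0.107 0.094] [327. 213.] [265. 181.]
```

View pics/s6.png

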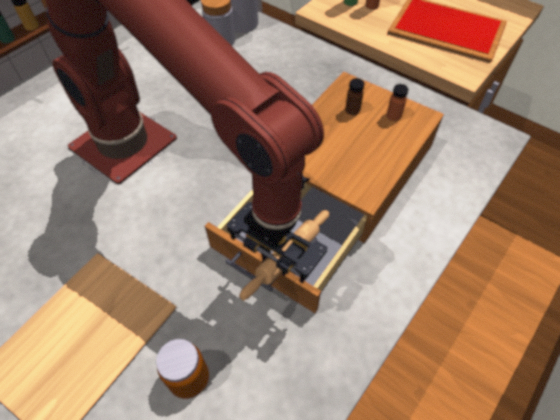

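The pin's rear tip, at pixel (325,214), is clear of the unit's front, its front end is over the drawer rim, and everything else is undisturbed. Now straight up.

```bash
python3 -m handwheel '[[-2,0,-6,0,0,0],[-3,0,-12,0,0,0],[-2,0,-18,0,0,0],[0,0,-20,0,0,0],[0,0,-20,0,0,0],[0,0,-20,0,0,0],[0,0,-20,0,0,0],[0,0,-20,0,0,0],[0,0,-20,0,0,0],[0,0,-18,0,0,0]]'
python3 -m handwheel '[[0,0,-16,0,0,0],[0,0,-12,0,0,0],[0,0,-8,0,0,0],[0,0,-4,0,0,0],[0,0,0,0,0,0],[0,0,0,0,0,0],[0,0,0,0,0,0],[0,0,0,0,0,0],[0,0,0,0,0,0],[0,0,0,0,0,0]]'
python3 - <<'E'
from h import *
s,p,r=st();print(unit(p),s["qpos"].round(),s["joint_velocities"].round(2))
t=np.radians(16.9);g=p+Z*.019
for L in(-.1206,.2194): 
    X=g+U*L*np.cos(t)-Z*(L*np.sin(t)+.009);print(unit(X),proj("scene",X).round())
cv2.imwrite("pics/s7.png",grab_frame("scene")[:,:,::-1])
E
```

```text
clock: 20.52
eef_pos: [0.6686, -0.1024, 0.3236]
ee_rot: [-180.0, 1.9, 93.0]
force: [0.2, 0.0, -2.1]
finger_gap: 0.0416
finger_force: 30.0
clock: 21.78
eef_pos: [0.6685, -0.1013, 0.3616]
ee_rot: [-179.9, 1.9, 93.0]
force: [-0.2, 0.3, -2.1]
finger_gap: 0.0413
finger_force: 30.0
[-0.4464 -0.0597  0.3616] [ 3. 21.  2. 66.  1. 93.  7.] [-0.14  0.08 -0.11  0.01  0.01  0.08  0.07]
[-0.5618 -0.0597  0.4067] [231. 239.]
[-0.2365 -0.0597  0.3079] [336. 153.]
```

View pics/s7.png

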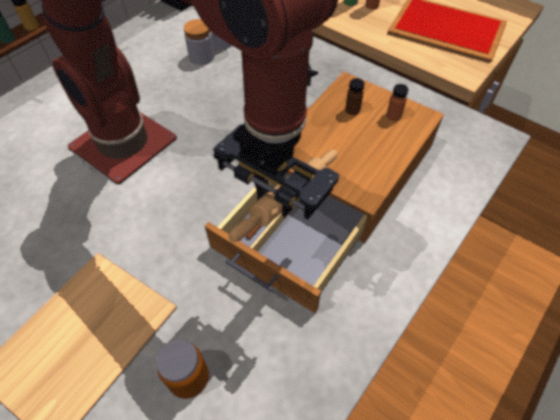

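The pin is held in the air. Its rear tip is at (334,155) and its front at (232,238), both matching the prediction, so its lowest point is about 0.30 m up. The drawer is open and the jars still stand. Handing in.

```bash
python3 -c "
from station import *
print(job_done())"
```

```text
the job is handed in; nothing more can be done
None
```

I handed the job in at about 22 s: the rolling pin is held still, its lowest point about 0.16 m above the unit's top, with the drawer open at its stop. The jars still stand where they were. I last saw the turner in its lane midway through drawing the pin out, because the gripper hid that lane in the last picture.

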